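# Build the stamp-set column in the strapping cradle

### The arm

A 6-joint arm with a two-finger parallel gripper is mounted at the origin on the work surface. World frame = base frame: x ahead of the robot, y to its left, z up, the work surface at z = 0. Lengths are in m, angles in rad, forces in N, time in s.
With the tool pointing down it reaches from about 0.35 to 0.775 m from the base axis. Payload 7.3 kg.
Tool frame: the origin (TCP) lies between the finger pads; the fingertips stand 8 mm ahead of it and the grasp point (between the pads) lies 11 mm behind it (robot.nose_length is the distance from the TCP to the fingertips, in m); z points along the fingers, y is the line along which they close (so a half turn about z gives the same grasp; the last joint's range is limited). The gripper opens to 92 mm and grips with 3 to 60 N. Pads are 19 mm wide; open, the fingers measure 130 mm over their backs; the gripper's body (75 mm by 190 mm) begins 47 mm behind the grasp point.
Start: joints at [-1.384, 0.342, 1.524, -0, 1.275, -0.146], TCP at [0.172, -0.496, 0.235] pointing down, gripper open.
Joint ranges: [-2.53, 2.53], [-0.77, 2.02], [0.04, 2.7], [-1, 4.14], [0.28, 2.66], [-3.11, 3.11]. Speed limits (rad/s): [2.57, 2.57, 3.14, 3.14, 3.14, 3.14].

### API

Orientations are given as [roll, pitch, yaw] about the fixed x, y, z axes, in that order (R = Rz(yaw) Ry(pitch) Rx(roll)).
In Python, from cell import robot gives the robot as it stands. The module is installed in compiled form; this text tells all that it offers.
- The arm moves only by the shell command python3 -m jog 'ROWS' [FORCE]. ROWS is JSON, a list that holds one entry, the list of rows, each a list of 5 numbers: the gripper's target within -1 to 1 (fully open at 1, half-way at 0, shut at -1), then the shift along the tool's x, y, z in m, then the turn about the tool's z in rad. A call has 1 to 5 rows; each row is the pose to reach, as a shift and turn from the pose commanded when the call began, along the tool's axes at that moment; what a row does not reach only later rows make up. A row lasts 1/12 s, in which the tool goes at most 41.7 mm and 7.16 degrees, less where a joint would pass 70% of its speed; a pose out of reach is approached as far as the arm can. A call with a gripper value outside its range is refused whole. The fingers move at their own pace and stop on an object; FORCE is the grip in N (left out, the last holds). Time passes only in rows, so rows that repeat a pose let the fingers close. It gives the time, the measured TCP pose, the force, the opening and the grip force at its end, in the units of the state.
- robot.observe(): the state, without advancing time (a new reading comes with each control period).
- robot.read_camera(name): name is "scene" or "top" or "wrist"; returns the picture (420x560x3 uint8, red, green, blue); there is no depth.
- robot.camera_model(name): a dict with "camera_matrix" (3x3 intrinsics, pixels), "position" and "attitude" of the camera in the world; the wrist camera has in their place "mount" (4x4, takes a point from camera to tool coordinates, whose origin is the TCP and whose axes are the flange's). Camera axes: x right, y down, z forward; pixel columns grow to the right and rows downward; lengths in m; the calibration is good to about 2 mm. A picture is of the moment at which its call begins: read the wrist's pose just before it. camera_model takes no time and is no camera call.
- robot.hand_in(): hands the job in; it is judged then, once.
The state is a dict: "time": time; "qpos": joint angles; "qvel": joint speeds; "joint_efforts": joint torques, N m; "tool_pos": TCP position; "tool_rot": TCP orientation; "contact_force": force on the tool from outside, world axes, zero at the start; "torque": the same for the moment, N m; "opening": finger opening in m; "grip_force": force on a finger pad.
Only numpy, scipy, OpenCV 4.12 (cv2) and the standard library are available. Lean on these libraries where they do the work, as an engineer would, in place of code of your own. Each camera call takes 0.05 s, during which the arm holds its last target. There are 200 camera calls.

### The job

The stamping workshop is over: build the transit stack in the strapping cradle. Seat the brown wooden pad fully down in the cradle's pocket first, then stack every blue stamp case on it, one upon another in any order, then the orange case, and last the steel disc centred on top as a weight. The pad and all the cases must lie lengthwise along the pocket, lids up, in one straight, square column, each centred over the pocket to within 8 mm; leave the other things on the table where they are.

Things in the scene. Friction and masses are not known exactly. Their poses are not given: they have to be found in the camera images.
- pocket (a point): centre of the pocket floor of the strapping cradle, 12 mm above the table. The cradle is fixed: a pale plywood plate 170 x 120 x 12 mm with four yellow L-shaped corner stops, 16 mm high and 12 mm thick, round a pocket 117 mm (along x) x 67 mm (along y). Between the stops the pocket's long sides are open for 65 mm, so that fingers can reach in at mid-length. z is up
- pad_center (a point): brown wooden bottom pad with two dark cross strips, a block 110 x 60 x 28 mm, 0.13 kg; this point is its centre, 14 mm above its underside; x along its 110 mm length, y across its 60 mm width, z up; lies flat at the start
- blue1_center (a point): a blue closed stamp-set case, a flat hard plastic box 110 x 60 x 32 mm (length x width x height), flat bottom and flat lid with two small steel clasps on one short end, about 0.2 to 0.4 kg; this point is its centre, 16 mm above its underside; x runs along its 110 mm length, y across its 60 mm width, z up out of the lid; lies flat at the start; from three to five blue cases are present, the others are absent (None)
- blue2_center (a point): a blue closed stamp-set case, a flat hard plastic box 110 x 60 x 32 mm (length x width x height), flat bottom and flat lid with two small steel clasps on one short end, about 0.2 to 0.4 kg; this point is its centre, 16 mm above its underside; x runs along its 110 mm length, y across its 60 mm width, z up out of the lid; lies flat at the start; from three to five blue cases are present, the others are absent (None)
- blue3_center (a point): a blue closed stamp-set case, a flat hard plastic box 110 x 60 x 32 mm (length x width x height), flat bottom and flat lid with two small steel clasps on one short end, about 0.2 to 0.4 kg; this point is its centre, 16 mm above its underside; x runs along its 110 mm length, y across its 60 mm width, z up out of the lid; lies flat at the start; from three to five blue cases are present, the others are absent (None)
- blue4_center (a point): a blue closed stamp-set case, a flat hard plastic box 110 x 60 x 32 mm (length x width x height), flat bottom and flat lid with two small steel clasps on one short end, about 0.2 to 0.4 kg; this point is its centre, 16 mm above its underside; x runs along its 110 mm length, y across its 60 mm width, z up out of the lid; lies flat at the start; from three to five blue cases are present, the others are absent (None)
- blue5_center (a point): a blue closed stamp-set case, a flat hard plastic box 110 x 60 x 32 mm (length x width x height), flat bottom and flat lid with two small steel clasps on one short end, about 0.2 to 0.4 kg; this point is its centre, 16 mm above its underside; x runs along its 110 mm length, y across its 60 mm width, z up out of the lid; lies flat at the start; from three to five blue cases are present, the others are absent (None)
- orange_center (a point): the orange closed stamp-set case, a flat hard plastic box 110 x 60 x 32 mm (length x width x height), flat bottom and flat lid with two small steel clasps on one short end, about 0.2 to 0.4 kg; this point is its centre, 16 mm above its underside; x runs along its 110 mm length, y across its 60 mm width, z up out of the lid; lies flat at the start
- disc_center (a point): bright steel bench disc, a plain solid cylinder 60 mm in diameter and 24 mm high, about 0.5 kg, lying flat; this point is its centre, 12 mm above its underside; z up
- hammer: bystander: hammer with wooden handle, 270 mm long, lying on the table; origin near the handle's middle
- tape: bystander: tan tape roll, 72 mm diameter, 24 mm high; origin at the centre of its underside
- rubber_block: bystander: black rubber disc, 90 mm diameter, 26 mm high; origin at the centre of its underside
- phone: bystander: black phone 155 x 74 x 9 mm lying flat; origin at the centre of its underside
- rack_orange: bystander: small open orange holder full of upright steel punches, 42 x 60 x 74 mm; origin at the centre of its underside
- pliers: bystander: green-handled pliers, 140 mm long, lying flat; origin near the middle
Not all that is in view belongs to the job. What is shaped like the part that bears blue2_center but green is not meant. Leave any turquoise look-alike of the part that bears pad_center alone.

How it is judged:
By the outcome, as a careful person would: the job done as asked, in the order asked, and still so for the second after the job is handed in, with the robot touching nothing.
Of blue1, blue2, blue3, blue4, blue5 only 3 to 5 are there at a start; the rules pass over those that are not, and their reading is None.
At some moment in a run one of orange, disc may be knocked a few centimetres aside while the robot is not near it.
It also fails if it takes over 210 s, if anything falls off the work surface, if the arm or the gripper's body presses on something with over 40 N, if the wrist force passes 120 N, or if a joint passes its speed limit or range.

## Working session

There is one attempt and no reset: what is moved stays moved. The work goes in short steps, Python scripts to look and compute and a shell command to move; the robot and the scene stay as the last step left them, time stands still between calls to the robot, and variables do not carry over. Pictures are saved under pics/ and viewed, at most 14 in all, crops included, and the job is handed in when it is done.

```bash
mkdir -p pics; ls
python3 - <<'E'
from cell import robot
import cv2,numpy as np
print(robot.observe())
for n in("top","scene","wrist"):
    m=robot.camera_model(n);print(n,{k:np.round(v,4).tolist() for k,v in m.items()})
for n in("top","scene"):
    cv2.imwrite(f"pics/{n}0.png",cv2.cvtColor(robot.read_camera(n),cv2.COLOR_RGB2BGR))
E
```

```text
pics
{'time': 0.0, 'qpos': array([-1.38398680e+00,  3.42712710e-01,  1.52506441e+00,  2.56403127e-05,
        1.27541787e+00, -1.46048510e-01]), 'qvel': array([ 2.91381745e-04,  7.35506188e-04,  1.16213866e-03,  1.75093523e-03,
        1.14940018e-04, -2.52488150e-05]), 'joint_efforts': array([ 5.72531353e-04, -4.31241417e+01, -2.44220048e+01,  7.18861562e-02,
        5.58011059e-02, -1.41264632e-04]), 'tool_pos': array([ 0.1714664 , -0.49576334,  0.23403363]), 'tool_rot': array([-3.14001094e+00, -2.57444415e-04,  3.32850352e-01]), 'contact_force': array([0.009889  , 0.38961094, 0.33180643]), 'torque': array([-0.00803388, -0.02098239, -0.00160616]), 'grip_force': 0.0, 'opening': 0.09188724259826925}
top {'camera_matrix': [[501.8469, 0.0, 275.4225], [0.0, 501.8469, 208.8992], [0.0, 0.0, 1.0]], 'position': [0.2118, 0.0318, 1.6094], 'attitude': [-2.9617, -0.0087, -1.5729]}
scene {'camera_matrix': [[441.8829, 0.0, 278.9722], [0.0, 441.8829, 204.4187], [0.0, 0.0, 1.0]], 'position': [0.9174, -0.7302, 0.9706], 'attitude': [-2.4037, -0.0008, 0.5046]}
wrist {'camera_matrix': [[358.7129, 0.0, 278.3712], [0.0, 358.7129, 212.6068], [0.0, 0.0, 1.0]], 'mount': [[-0.0003, -0.9637, -0.2671, 0.0728], [1.0, -0.0002, -0.0006, 0.0009], [0.0005, -0.2671, 0.9637, -0.1499], [0.0, 0.0, 0.0, 1.0]]}
```

View pics/top0.png

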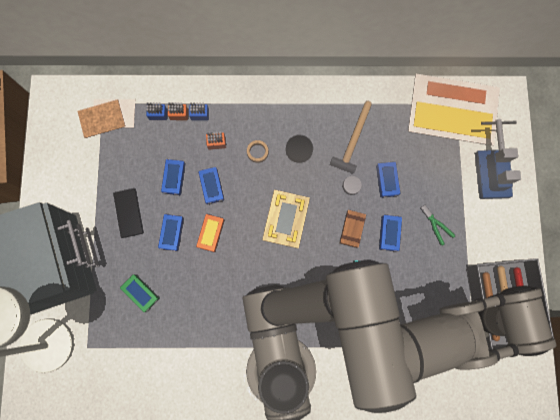

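View pics/scene0.png

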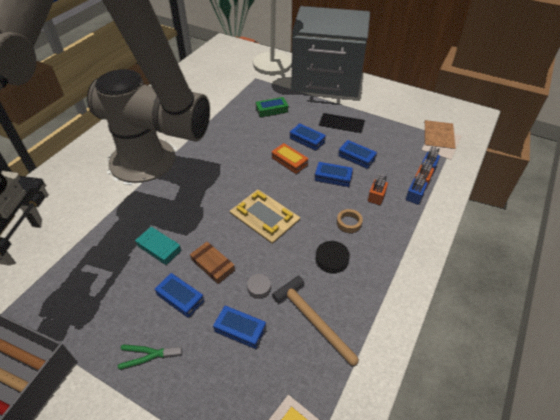

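```bash
cat > h.py <<'E'
import numpy as np,cv2
from scipy.spatial.transform import Rotation as R
from cell import robot
HSV=dict(blue=((105,140,60),(125,255,255)),orange=((5,170,150),(24,255,255)),brown=((5,80,50),(16,190,200)),yellow=((20,100,150),(32,255,255)))
def shot(n,name=None):
    s=robot.observe(); im=cv2.cvtColor(robot.read_camera(n),cv2.COLOR_RGB2BGR); m=robot.camera_model(n)
    if name: cv2.imwrite(f"pics/{name}.png",im)
    if n=="wrist":
        T=np.eye(4);T[:3,:3]=R.from_euler('xyz',s['tool_rot']).as_matrix();T[:3,3]=s['tool_pos'];T=T@m['mount']
        return im,m['camera_matrix'],T[:3,:3],T[:3,3]
    return im,m['camera_matrix'],R.from_euler('xyz',m['attitude']).as_matrix(),np.array(m['position'])
def cast(v,uv,z):
    _,K,Q,p=v; uv=np.atleast_2d(uv).astype(float)
    d=np.c_[uv,np.ones(len(uv))]@np.linalg.inv(K).T@Q.T
    return (p+d*((z-p[2])/d[:,2:]))[:,:2]
def mask(im,c):
    return cv2.inRange(cv2.cvtColor(im,cv2.COLOR_BGR2HSV),*map(np.array,HSV[c]))
def boxes(v,c,z,amin=200,close=3):
    """contours of a colour, cast on plane z -> list of (x,y,yaw mod pi,long,short,u,v)"""
    m=cv2.morphologyEx(mask(v[0],c),cv2.MORPH_CLOSE,np.ones((close,close)))
    out=[]
    for k in cv2.findContours(m,cv2.RETR_EXTERNAL,cv2.CHAIN_APPROX_NONE)[0]:
        if cv2.contourArea(k)<amin: continue
        P=cast(v,k[:,0],z); (x,y),(a,b),t=cv2.minAreaRect((P*1000).astype(np.float32))
        if a<b:a,b,t=b,a,t+90
        t=(t+90)%180-90
        out.append((x,y,t,a,b,*k[:,0].mean(0)))
    return np.round(out,1)
E
python3 - <<'E'
from h import *
v=shot("top")
for c,z in(("blue",.026),("orange",.026),("brown",.022),("yellow",.028)):
    print(c);print(boxes(v,c,z,120,3 if c!="yellow" else 25))
print("disc,tq",cast(v,[[352,184],[388,179]],.024))
s=shot("scene");print("turq",cast(s,[[158,244]],.028))
E
```

```text
blue
[[ 423.2 -350.2   -7.   108.2   58.4  390.8  232.7]
 [ 424.9  352.5   -8.1  108.    58.4  170.   232. ]
 [ 578.4  226.6   13.9  108.1   57.7  210.6  185. ]
 [ 607.   351.3   -6.1  109.1   58.6  172.3  176.3]]
orange
[]
brown
[[ 4.150e+01 -8.390e+02 -5.900e+00  2.378e+02  2.490e+01  5.571e+02
   3.553e+02]
 [ 2.592e+02 -6.470e+02  5.100e+00  7.770e+01  2.300e+01  4.871e+02
   2.847e+02]
 [ 2.782e+02 -6.958e+02  5.000e+00  7.770e+01  2.210e+01  5.020e+02
   2.784e+02]
 [ 4.378e+02 -2.290e+02 -1.450e+01  1.112e+02  6.170e+01  3.526e+02
   2.283e+02]
 [ 6.939e+02  7.740e+01  1.000e-01  6.820e+01  6.570e+01  2.570e+02
   1.506e+02]
 [ 7.293e+02  2.153e+02 -8.250e+01  6.230e+01  5.290e+01  2.161e+02
   1.396e+02]
 [ 8.294e+02  3.440e+02 -8.830e+01  6.640e+01  5.290e+01  1.772e+02
   1.125e+02]
 [ 7.635e+02 -2.533e+02 -2.210e+01  2.239e+02  2.190e+01  3.566e+02
   1.315e+02]
 [ 8.059e+02  5.953e+02 -7.300e+01  1.374e+02  9.850e+01  1.008e+02
   1.184e+02]
 [ 8.997e+02 -5.913e+02  8.000e+01  1.973e+02  4.810e+01  4.560e+02
   9.220e+01]
 [ 7.538e+02  8.762e+02  5.500e+00  4.563e+02  9.270e+01  1.050e+01
   1.387e+02]]
yellow
[[ 424.8  226.6  -15.7   79.4   35.3  209.5  232. ]
 [ 471.5  -16.   -12.8  142.8   92.2  285.8  217.7]
 [ 800.4 -572.8   80.4  256.3   87.9  452.9  119.5]]
disc,tq [[ 0.58214953 -0.2313097 ]
 [ 0.59882269 -0.34906552]]
turq [[ 0.29046392 -0.2605276 ]]
```

```bash
cat >> h.py <<'E'
def d(x,y,z,yaw):
    """mm, deg -> shift in current tool axes (m), turn (rad)"""
    s=robot.observe(); Q=R.from_euler('xyz',s['tool_rot']); 
    t=Q.inv().apply(np.array([x,y,z])/1000-s['tool_pos']); w=-(np.radians(yaw)-s['tool_rot'][2])
    w=(w+np.pi)%(2*np.pi)-np.pi
    print("shift",np.round(t,4),"turn",round(w,4),"| t",round(s['time'],1),"q6",round(s['qpos'][5],2))
E
python3 -c "
from h import *
d(480,-120,270,-12.8)"
```

```text
shift [ 0.4144 -0.2546 -0.0354] turn 0.5562 | t 0.2 q6 -0.15
```

```bash
for i in 1 2; do python3 -m jog '[[[1,0.138,-0.085,-0.012,0],[1,0.138,-0.085,-0.012,0],[1,0.138,-0.085,-0.012,0],[1,0.138,-0.085,-0.012,0],[1,0.138,-0.085,-0.012,0]]]'; done
python3 -m jog '[[[1,0.138,-0.085,-0.012,0.556],[1,0.138,-0.085,-0.012,0.556],[1,0.138,-0.085,-0.012,0.556],[1,0.138,-0.085,-0.012,0.556],[1,0.138,-0.085,-0.012,0.556]]]'
python3 - <<'E'
from h import *
d(480,-120,270,-12.8)
v=shot("wrist","w0")
for c,z in(("blue",.03),("brown",.028),("yellow",.028)):
    print(c);print(boxes(v,c,z,300,3 if c!="yellow" else 31))
E
```

```text
time: 0.62
tool_pos: [0.2773, -0.3661, 0.2473]
tool_rot: [-3.141, -0.002, 0.338]
contact_force: [0.3, 0.1, 0.4]
opening: 0.0922
grip_force: 0.0
time: 1.03
tool_pos: [0.3799, -0.2409, 0.2593]
tool_rot: [-3.141, -0.002, 0.338]
contact_force: [-0.5, 0.0, -1.0]
opening: 0.0917
grip_force: 0.0
time: 1.45
tool_pos: [0.4811, -0.1178, 0.2708]
tool_rot: [-3.141, -0.001, -0.223]
contact_force: [0.3, -0.4, -0.8]
opening: 0.092
grip_force: 0.0
shift [-0.0006  0.0024  0.0008] turn 0.0008 | t 1.4 q6 1.4
blue
[[ 427.9 -344.9   -7.2  110.1   70.3  490.3  180.1]
 [ 585.7 -347.3    4.9   77.5   70.6  479.2   33.3]]
brown
[[ 474.5  192.2   77.2   53.4   27.3   19.8  246.7]
 [ 442.5 -227.9  -15.3  110.2   64.4  382.7  190.8]]
yellow
[[426.6  12.   46.2  67.6  30.3 179.5 249.2]
 [533.9  -2.2 -13.   37.   31.9 161.  154.7]]
```

View pics/w0.png

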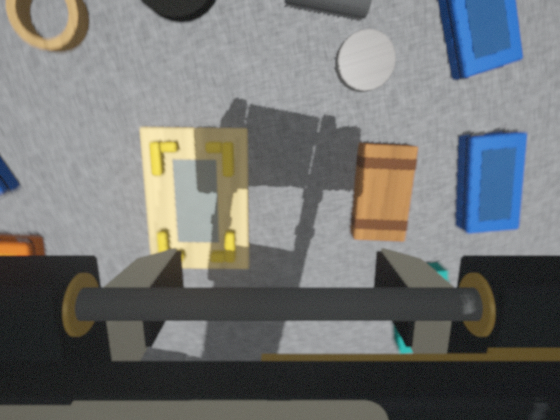

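```bash
cat >> h.py <<'E'
HSV['plate']=((15,50,120),(35,255,255))
def rect(P): 
    (x,y),(a,b),t=cv2.minAreaRect((P*1000).astype(np.float32))
    if a<b:a,b,t=b,a,t+90
    return np.round((x,y,(t+90)%180-90,a,b),1)
def plate(v,x0=0,x1=560):
    m=mask(v[0],'plate');m[:,:x0]=0;m[:,x1:]=0
    m=cv2.morphologyEx(m,cv2.MORPH_OPEN,np.ones((5,5)))
    ks=cv2.findContours(m,cv2.RETR_EXTERNAL,cv2.CHAIN_APPROX_NONE)[0]
    k=max(ks,key=cv2.contourArea); print("px",cv2.boundingRect(k))
    return rect(cast(v,k[:,0],.012))
def corners(v,c,z,amin=300):
    """top-face-ish: approximated polygon of the hull"""
    m=cv2.morphologyEx(mask(v[0],c),cv2.MORPH_CLOSE,np.ones((5,5)))
    for k in cv2.findContours(m,cv2.RETR_EXTERNAL,cv2.CHAIN_APPROX_NONE)[0]:
        if cv2.contourArea(k)>amin:
            p=cv2.approxPolyDP(cv2.convexHull(k),4,True)[:,0];print(c,p.tolist());print((cast(v,p,z)*1000).round(1).tolist())
E
python3 - <<'E'
from h import *
im=cv2.imread("pics/w0.png");s=robot.observe()
v=shot("wrist"); 
print(plate(v,110,300))
hsv=cv2.cvtColor(v[0],cv2.COLOR_BGR2HSV);print("hsv grey",hsv[200,195],"plate",hsv[140,200],"bg",hsv[100,100],"stop",hsv[155,157],"disc",hsv[60,366],"pad",hsv[190,386])
m=cv2.inRange(hsv,np.array((0,0,0)),np.array((180,110,255)));m=cv2.inRange(hsv[:,:,2],0,255)
corners(v,'brown',.028,1500);corners(v,'blue',.032)
E
```

```text
px (142, 130, 111, 141)
[475.3 -19.3 -13.  169.5 120.1]
hsv grey [ 73  10 181] plate [ 22  91 149] bg [108   8 159] stop [ 26 154 245] disc [ 10   4 194] pad [ 16 133 195]
brown [[419, 146], [408, 238], [358, 238], [354, 226], [361, 143]]
[[485.6, -272.7], [383.7, -246.7], [397.0, -190.4], [412.4, -188.4], [503.1, -212.3]]
blue [[0, 159], [22, 191], [1, 200]]
[[576.8, 171.3], [538.5, 162.8], [534.4, 189.9]]
blue [[527, 130], [521, 225], [470, 229], [460, 221], [462, 136]]
[[476.6, -384.2], [371.5, -372.2], [380.0, -315.6], [392.1, -305.5], [486.2, -316.9]]
blue [[515, 0], [522, 55], [456, 76], [440, 0]]
[[603.6, -379.3], [552.2, -383.2], [547.6, -316.9], [620.3, -309.0]]
```

```bash
python3 -c "
from h import *
d(404.2,-2.9,230,-13)"
```

```text
shift [-0.0999 -0.0957  0.0406] turn 0.0081 | t 1.6 q6 1.39
```

```bash
python3 -m jog '[[[1,-0.1,-0.096,0.04,0.008],[1,-0.1,-0.096,0.04,0.008],[1,-0.1,-0.096,0.04,0.008],[1,-0.1,-0.096,0.04,0.008],[1,-0.1,-0.096,0.04,0.008]]]' >/dev/null;python3 -m jog '[[[1,0,0,0,0],[1,0,0,0,0]]]'
python3 - <<'E'
from h import *
v=shot("wrist","w1");print(plate(v,100,450))
g=mask(v[0],'plate')
hsv=cv2.cvtColor(v[0],cv2.COLOR_BGR2HSV)
# grey inset
m=((hsv[:,:,1]<50)*255).astype(np.uint8); m=cv2.morphologyEx(m,cv2.MORPH_OPEN,np.ones((5,5)))
n,l,st,c=cv2.connectedComponentsWithStats(m)
for i in range(1,n):
    if 2000<st[i,4]<25000:
        k=cv2.findContours((l==i).astype(np.uint8),cv2.RETR_EXTERNAL,cv2.CHAIN_APPROX_NONE)[0][0];print("grey",st[i],rect(cast(v,k[:,0],.012)))
print(boxes(v,'orange',.03))
d(371,-211,200,-14.3)
E
```

```text
time: 2.13
tool_pos: [0.4035, -0.0057, 0.2311]
tool_rot: [3.141, -0.002, -0.226]
contact_force: [-0.0, 0.5, 0.6]
opening: 0.0917
grip_force: 0.0
px (211, 20, 128, 177)
[475.5 -18.6 -13.  167.7 119.4]
grey [ 249   60   52  105 5291] [475.1 -18.4 -13.   99.4  50.5]
grey [   0  281   62   58 2127] [325.7 306.1 -17.   71.8  68.3]
[[433.1 221.8 -15.1  97.9  59.   51.3 209.8]]
shift [0.0144 0.2072 0.0312] turn 0.0226 | t 2.2 q6 1.59
```

View pics/w1.png

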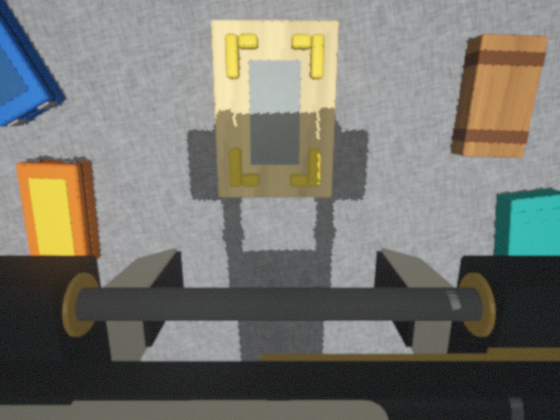

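```bash
python3 -m jog '[[[1,0.014,0.207,0.031,0.023],[1,0.014,0.207,0.031,0.023],[1,0.014,0.207,0.031,0.023],[1,0.014,0.207,0.031,0.023],[1,0.014,0.207,0.031,0.023]]]' >/dev/null;python3 -m jog '[[[1,0,0,0,0],[1,0,0,0,0]]]'
python3 - <<'E'
from h import *
v=shot("wrist","w2");b=boxes(v,'brown',.028,2000,7);print(b)
d(b[0][0],b[0][1],19,b[0][2])
E
```

```text
time: 2.77
tool_pos: [0.3694, -0.211, 0.1995]
tool_rot: [-3.141, 0.001, -0.255]
contact_force: [0.3, 0.0, 0.1]
opening: 0.0919
grip_force: 0.0
[[ 440.9 -231.5  -14.8  108.6   59.4  280.6  107.7]]
shift [0.0745 0.0037 0.1807] turn 0.0052 | t 2.8 q6 1.13
```

View pics/w2.png

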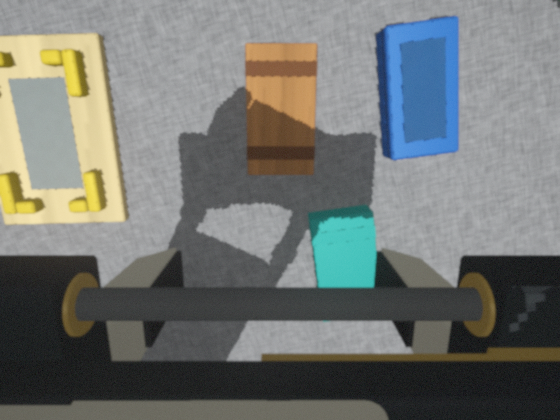

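```bash
python3 -m jog '[[[1,0.0745,0.004,0.03,0.005],[1,0.0745,0.004,0.03,0.005],[1,0.0745,0.004,0.075,0.005],[1,0.0745,0.004,0.115,0.005],[1,0.0745,0.004,0.15,0.005]]]' >/dev/null
python3 -m jog '[[[1,0,0,0.025,0],[1,0,0,0.037,0],[1,0,0,0.037,0],[-1,0,0,0.037,0],[-1,0,0,0.037,0]]]' 30
python3 -m jog '[[[-1,0,0,0,0],[-1,0,0,0,0],[-1,0,0,0,0]]]' 30
```

```text
time: 3.65
tool_pos: [0.4424, -0.2302, 0.0141]
tool_rot: [3.141, -0.002, -0.253]
contact_force: [-0.6, -0.6, 0.3]
opening: 0.083
grip_force: 0.0
time: 3.9
tool_pos: [0.4418, -0.2306, 0.0139]
tool_rot: [3.141, -0.002, -0.255]
contact_force: [-0.4, 0.0, 0.1]
opening: 0.063
grip_force: 0.0
```

```bash
python3 -m jog '[[[-1,0,0,0,0],[-1,0,0,0,0],[-1,0,0,0,0],[-1,0,0,0,0]]]' 30
python3 -m jog '[[[-1,0,0,-0.02,0],[-1,0,0,-0.05,0],[-1,0,0,-0.08,0],[-1,0,0,-0.08,0],[-1,0,0,-0.08,0]]]' 30
python3 -c "
from h import *
d(475.3,-18.7,96,-13)"
```

```text
time: 4.23
tool_pos: [0.4417, -0.2306, 0.0138]
tool_rot: [3.141, -0.002, -0.255]
contact_force: [0.6, 0.9, 6.3]
opening: 0.0596
grip_force: 30.0
time: 4.65
tool_pos: [0.442, -0.2308, 0.0943]
tool_rot: [3.14, -0.003, -0.255]
contact_force: [-0.5, 0.3, -1.2]
opening: 0.0598
grip_force: 30.0
shift [-0.0212 -0.2137 -0.002 ] turn -0.0279 | t 4.7 q6 1.19
```

```bash
python3 -m jog '[[[-1,-0.015,-0.15,0,0],[-1,-0.015,-0.15,0,0],[-1,-0.015,-0.15,0,0],[-1,-0.015,-0.15,0,0]]]' >/dev/null
python3 -m jog '[[[-1,-0.006,-0.064,0,-0.028],[-1,-0.006,-0.064,0,-0.028],[-1,-0.006,-0.064,0.02,-0.028],[-1,-0.006,-0.064,0.02,-0.028],[-1,-0.006,-0.064,0.02,-0.028]]]'
python3 - <<'E'
from h import *
d(475.8,-18.8,28,-13)
shot("wrist","w3");v=shot("top","t3")
cv2.imwrite("pics/t3c.png",cv2.resize(v[0][150:290,210:360],None,fx=4,fy=4))
E
```

```text
time: 5.4
tool_pos: [0.4733, -0.0175, 0.0714]
tool_rot: [3.141, 0.005, -0.226]
contact_force: [0.5, 0.5, -2.5]
opening: 0.0596
grip_force: 30.0
shift [0.0029 0.0006 0.0434] turn 0.0007 | t 5.4 q6 1.6
```

```bash
python3 -m jog '[[[-1,0.002,0.0005,0.022,0],[-1,0.002,0.0005,0.022,0],[-1,0.002,0.0005,0.022,0],[-1,0.002,0.0005,0.022,0]]]'
python3 -c "
from h import *
d(475.8,-18.8,26,-13)"
```

```text
time: 5.83
tool_pos: [0.4768, -0.0194, 0.0516]
tool_rot: [3.141, -0.0, -0.228]
contact_force: [0.6, -0.2, -2.1]
opening: 0.0595
grip_force: 30.0
shift [-0.0012 -0.0003  0.0256] turn -0.0009 | t 5.8 q6 1.6
```

View pics/w3.png

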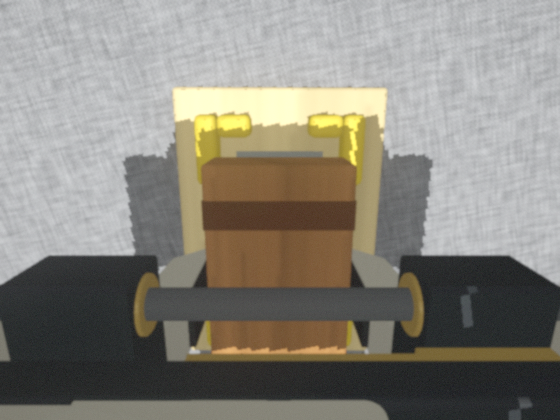

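```bash
python3 -m jog '[[[-1,-0.001,0,0.005,0],[-1,-0.001,0,0.01,0],[-1,-0.001,0,0.015,0],[-1,-0.001,0,0.019,0],[-1,-0.001,0,0.019,0]]]'
python3 -m jog '[[[-1,0,0,0.003,0],[-1,0,0,0.006,0],[-1,0,0,0.006,0]]]'
```

```text
time: 6.25
tool_pos: [0.4751, -0.0185, 0.031]
tool_rot: [3.141, 0.002, -0.227]
contact_force: [-0.4, -0.2, -1.4]
opening: 0.0599
grip_force: 30.0
time: 6.5
tool_pos: [0.4759, -0.0186, 0.0258]
tool_rot: [3.142, -0.0, -0.227]
contact_force: [0.2, -0.0, -1.2]
opening: 0.0596
grip_force: 30.0
```

```bash
python3 -m jog '[[[-1,0,0,0.002,0],[-1,0,0,0.002,0],[-1,0,0,0.002,0]]]'
```

```text
time: 6.75
tool_pos: [0.476, -0.0186, 0.0256]
tool_rot: [3.141, -0.001, -0.227]
contact_force: [-6.8, 0.8, 19.2]
opening: 0.0598
grip_force: 30.0
```

```bash
python3 -m jog '[[[0.6,0,0,-0.002,0],[1,0,0,-0.002,0],[1,0,0,-0.002,0],[1,0,0,-0.002,0]]]'
python3 -m jog '[[[1,0,0,-0.03,0],[1,0,0,-0.07,0],[1,0,0,-0.11,0],[1,0,0,-0.15,0],[1,0,0,-0.175,0]]]'
python3 -c "
from h import *
d(352.5,-338,200,-7)"
```

```text
time: 7.08
tool_pos: [0.4757, -0.0186, 0.0257]
tool_rot: [3.141, 0.0, -0.227]
contact_force: [-0.1, -0.7, -0.2]
opening: 0.0819
grip_force: 0.0
time: 7.5
tool_pos: [0.4767, -0.0187, 0.2046]
tool_rot: [-3.142, -0.004, -0.227]
contact_force: [0.1, -0.2, -0.4]
opening: 0.0916
grip_force: 0.0
shift [-0.0493  0.339   0.0043] turn -0.1045 | t 7.5 q6 1.6
```

```bash
python3 -m jog '[[[1,-0.025,0.17,0.002,0],[1,-0.025,0.17,0.002,0],[1,-0.025,0.17,0.002,0],[1,-0.025,0.17,0.002,0],[1,-0.025,0.17,0.002,0]]]' >/dev/null
python3 -m jog '[[[1,-0.0245,0.169,0.002,-0.1],[1,-0.0245,0.169,0.002,-0.1],[1,-0.0245,0.169,0.002,-0.1],[1,-0.0245,0.169,0.002,-0.1],[1,-0.0245,0.169,0.002,-0.1]]]' >/dev/null
python3 -m jog '[[[1,0,0,0,0],[1,0,0,0,0]]]'|head -3
python3 - <<'E'
from h import *
v=shot("wrist","w4");b=boxes(v,'blue',.032,2000,7);print(b)
for k in b:
    if abs(k[3]-110)<4: d(*k[:2],16,k[2])
E
```

```text
time: 8.5
tool_pos: [0.3512, -0.3372, 0.1964]
tool_rot: [-3.14, 0.001, -0.128]
[[ 426.5 -352.2   -7.2  107.4   58.2  284.6  104.7]]
shift [0.0764 0.0063 0.1805] turn -0.0007 | t 8.6 q6 0.78
```

```bash
python3 -m jog '[[[1,0.0765,0.006,0.03,0],[1,0.0765,0.006,0.03,0],[1,0.0765,0.006,0.075,0],[1,0.0765,0.006,0.115,0],[1,0.0765,0.006,0.15,0]]]' >/dev/null
python3 -m jog '[[[1,0,0,0.025,0],[0,0,0,0.034,0],[-1,0,0,0.034,0],[-1,0,0,0.034,0],[-1,0,0,0.034,0]]]' 30 >/dev/null
python3 -m jog '[[[-1,0,0,0,0],[-1,0,0,0,0],[-1,0,0,0,0],[-1,0,0,0,0],[-1,0,0,0,0]]]' 30
python3 -m jog '[[[-1,0,0,-0.03,0],[-1,0,0,-0.07,0],[-1,0,0,-0.1,0],[-1,0,0,-0.1,0],[-1,0,0,-0.1,0]]]' 30
python3 -c "
from h import *
d(475.5,-18.7,112,-13)"
```

```text
time: 9.8
tool_pos: [0.4274, -0.3538, 0.0149]
tool_rot: [3.14, -0.003, -0.127]
contact_force: [0.9, 3.0, 7.6]
opening: 0.0602
grip_force: 30.0
time: 10.22
tool_pos: [0.427, -0.3542, 0.115]
tool_rot: [3.139, -0.003, -0.127]
contact_force: [-0.1, -1.0, -2.7]
opening: 0.0596
grip_force: 30.0
shift [ 0.0056 -0.339   0.002 ] turn 0.1 | t 10.2 q6 0.87
```

```bash
python3 -m jog '[[[-1,0.003,-0.17,0,0],[-1,0.003,-0.17,0,0],[-1,0.003,-0.17,0,0],[-1,0.003,-0.17,0,0],[-1,0.003,-0.17,0,0]]]' >/dev/null
python3 -m jog '[[[-1,0.0035,-0.169,0,0.1],[-1,0.0035,-0.169,0,0.1],[-1,0.0035,-0.169,0,0.1],[-1,0.0035,-0.169,0,0.1],[-1,0.0035,-0.169,0.0,0.1]]]' >/dev/null
python3 -m jog '[[[-1,0,0,0.03,0],[-1,0,0,0.045,0],[-1,0,0,0.045,0],[-1,0,0,0.045,0],[-1,0,0,0.045,0]]]'
python3 -c "
from h import *
d(476.4,-18.9,54.9,-13);d(428,-18,200,-13)"
```

```text
time: 11.47
tool_pos: [0.4758, -0.0182, 0.068]
tool_rot: [3.141, 0.0, -0.227]
contact_force: [-0.6, -0.3, -2.8]
opening: 0.0598
grip_force: 30.0
shift [0.0008 0.0005 0.0131] turn -0.0002 | t 11.5 q6 1.6
shift [-0.0466  0.0105 -0.132 ] turn -0.0002 | t 11.5 q6 1.6
```

```bash
python3 -m jog '[[[-1,0.001,0.0005,0.006,0],[-1,0.001,0.0005,0.011,0],[-1,0.001,0.0005,0.0145,0],[-1,0.001,0.0005,0.0145,0]]]'
python3 -m jog '[[[0.6,0,0,0,0],[1,0,0,0,0],[1,0,0,0,0],[1,0,0,0,0]]]'
python3 -m jog '[[[1,0,0,-0.03,0],[1,0,0,-0.07,0],[1,0,0,-0.11,0],[1,0,0,-0.145,0],[1,0,0,-0.145,0]]]'
python3 -c "
from h import *
d(527,-354,200,4)"
```

```text
time: 11.8
tool_pos: [0.4772, -0.0191, 0.0543]
tool_rot: [3.141, -0.002, -0.227]
contact_force: [-1.4, -1.2, 5.9]
opening: 0.0596
grip_force: 30.0
time: 12.13
tool_pos: [0.4766, -0.0187, 0.0534]
tool_rot: [3.142, -0.0, -0.227]
contact_force: [0.6, -0.3, -0.2]
opening: 0.0818
grip_force: 0.0
time: 12.55
tool_pos: [0.4801, -0.0193, 0.2052]
tool_rot: [-3.141, -0.013, -0.227]
contact_force: [1.4, 0.3, 0.4]
opening: 0.0918
grip_force: 0.0
shift [0.1209 0.3156 0.0066] turn -0.2964 | t 12.6 q6 1.6
```

```bash
python3 -m jog '[[[1,0.06,0.158,0.003,0],[1,0.06,0.158,0.003,0],[1,0.06,0.158,0.003,0],[1,0.06,0.158,0.003,0],[1,0.06,0.158,0.003,0]]]' >/dev/null
python3 -m jog '[[[1,0.06,0.158,0.003,-0.3],[1,0.06,0.158,0.003,-0.3],[1,0.06,0.158,0.003,-0.3],[1,0.06,0.158,0.003,-0.3],[1,0.06,0.158,0.003,-0.3]]]' >/dev/null
python3 -m jog '[[[1,0,0,0,0],[1,0,0,0,0],[1,0,0,0,0]]]'|head -3
python3 - <<'E'
from h import *
v=shot("wrist","w5");b=boxes(v,'blue',.032,2000,7);print(b)
for k in b:
    if abs(k[3]-110)<4: d(*k[:2],15,k[2])
t=shot("top","t5");print(boxes(t,'blue',.06,120)); print(boxes(t,'orange',.03,60))
E
```

```text
time: 13.63
tool_pos: [0.5224, -0.3519, 0.1922]
tool_rot: [-3.141, 0.001, 0.074]
[[ 602.5 -352.1    5.4  107.5   58.   285.4  100.4]]
shift [0.0797 0.0063 0.1775] turn -0.0195 | t 13.7 q6 0.78
[[420.4 345.7  -8.  105.7  56.9 169.9 232. ]
 [570.6 222.2  13.5 105.8  56.7 210.6 185. ]
 [598.5 344.5  -6.1 106.7  57.4 172.3 176.3]]
[]
```

View pics/t5.png

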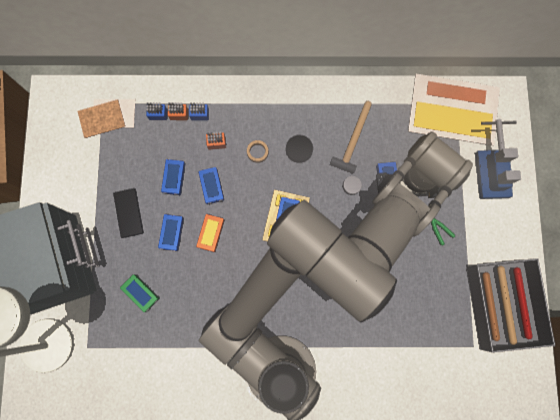

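```bash
python3 -m jog '[[[1,0.08,0.006,0.03,-0.02],[1,0.08,0.006,0.03,-0.02],[1,0.08,0.006,0.07,-0.02],[1,0.08,0.006,0.11,-0.02],[1,0.08,0.006,0.146,-0.02]]]' >/dev/null
python3 -m jog '[[[1,0,0,0.025,0],[0,0,0,0.034,0],[-1,0,0,0.034,0],[-1,0,0,0.034,0],[-1,0,0,0.034,0]]]' 30 >/dev/null
python3 -m jog '[[[-1,0,0,0,0],[-1,0,0,0,0],[-1,0,0,0,0],[-1,0,0,0,0],[-1,0,0,0,0]]]' 30
python3 -m jog '[[[-1,0,0,-0.03,0],[-1,0,0,-0.07,0],[-1,0,0,-0.11,0],[-1,0,0,-0.13,0],[-1,0,0,-0.13,0]]]' 30
python3 -c "
from h import *
d(475.3,-18.7,140,-13)"
```

```text
time: 14.98
tool_pos: [0.6034, -0.3535, 0.0141]
tool_rot: [3.141, -0.002, 0.093]
contact_force: [-0.7, 3.0, 6.4]
opening: 0.0599
grip_force: 30.0
time: 15.4
tool_pos: [0.6049, -0.3555, 0.1492]
tool_rot: [3.134, -0.008, 0.093]
contact_force: [1.4, -0.5, -2.5]
opening: 0.0598
grip_force: 30.0
shift [-0.0978 -0.3474  0.0057] turn 0.3202 | t 15.4 q6 0.84
```

```bash
python3 -m jog '[[[-1,-0.049,-0.173,0,0],[-1,-0.049,-0.173,0,0],[-1,-0.049,-0.173,0,0],[-1,-0.049,-0.173,0,0],[-1,-0.049,-0.173,0,0]]]' >/dev/null
python3 -m jog '[[[-1,-0.0485,-0.174,0,0.32],[-1,-0.0485,-0.174,0,0.32],[-1,-0.0485,-0.174,0,0.32],[-1,-0.0485,-0.174,0,0.32],[-1,-0.0485,-0.174,0.0,0.32]]]' >/dev/null
python3 -m jog '[[[-1,0,0,0.02,0],[-1,0,0,0.04,0],[-1,0,0,0.04,0],[-1,0,0,0.04,0],[-1,0,0,0.04,0]]]'
python3 -c "
from h import *
d(476.0,-18.9,86.1,-13)"
```

```text
time: 16.65
tool_pos: [0.4735, -0.0177, 0.1025]
tool_rot: [3.141, 0.0, -0.227]
contact_force: [0.9, 0.1, -2.5]
opening: 0.0596
grip_force: 30.0
shift [0.0027 0.0006 0.0164] turn -0.0002 | t 16.6 q6 1.6
```

```bash
python3 -m jog '[[[-1,0.0027,0.0006,0.005,0],[-1,0.0027,0.0006,0.01,0],[-1,0.0027,0.0006,0.015,0],[-1,0.0027,0.0006,0.0175,0],[-1,0.0027,0.0006,0.0175,0]]]'
python3 -m jog '[[[0.6,0,0,0,0],[1,0,0,0,0],[1,0,0,0,0],[1,0,0,0,0]]]'|head -2
python3 -m jog '[[[1,0,0,-0.03,0],[1,0,0,-0.07,0],[1,0,0,-0.11,0],[1,0,0,-0.13,0],[1,0,0,-0.13,0]]]' >/dev/null
python3 -c "
from h import *
d(507,209,200,13.9)"
```

```text
time: 17.07
tool_pos: [0.476, -0.0187, 0.086]
tool_rot: [3.141, -0.001, -0.227]
contact_force: [-3.0, -1.0, 9.9]
opening: 0.0599
grip_force: 30.0
time: 17.4
tool_pos: [0.4759, -0.0185, 0.0848]
shift [-0.0234 -0.2285  0.0195] turn -0.4692 | t 17.8 q6 1.6
```

```bash
python3 -m jog '[[[1,-0.012,-0.115,0.01,0],[1,-0.012,-0.115,0.01,0],[1,-0.012,-0.115,0.01,0],[1,-0.012,-0.115,0.01,0]]]' >/dev/null
python3 -m jog '[[[1,-0.0115,-0.114,0.01,-0.469],[1,-0.0115,-0.114,0.01,-0.469],[1,-0.0115,-0.114,0.01,-0.469],[1,-0.0115,-0.114,0.01,-0.469],[1,-0.0115,-0.114,0.01,-0.469]]]' >/dev/null
python3 -m jog '[[[1,0,0,0,0],[1,0,0,0,0],[1,0,0,0,0]]]'|head -3
python3 - <<'E'
from h import *
v=shot("wrist","w6");b=boxes(v,'blue',.032,2000,7);print(b)
for k in b:
    if abs(k[3]-108)<5: d(*k[:2],15,k[2])
E
```

```text
time: 18.82
tool_pos: [0.5044, 0.2089, 0.1948]
tool_rot: [3.141, 0.0, 0.239]
[[434.9 345.4  -8.  112.3  63.  116.8 224.9]
 [582.2 224.4  13.7 107.1  58.1 281.4 101.2]
 [601.  345.1  -5.9  89.8  65.8 142.5  47. ]]
shift [-0.0353 -0.1491  0.1799] turn 0.3788 | t 18.9 q6 1.58
shift [0.0792 0.0033 0.1799] turn 0.0001 | t 18.9 q6 1.58
```

View pics/w6.png

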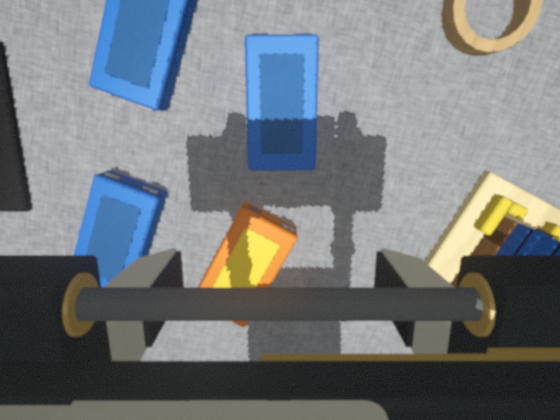

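```bash
python3 -m jog '[[[1,0.079,0.003,0.03,0],[1,0.079,0.003,0.03,0],[1,0.079,0.003,0.07,0],[1,0.079,0.003,0.11,0],[1,0.079,0.003,0.148,0]]]' >/dev/null
python3 -m jog '[[[1,0,0,0.025,0],[0,0,0,0.034,0],[-1,0,0,0.034,0],[-1,0,0,0.034,0],[-1,0,0,0.034,0]]]' 30 >/dev/null
python3 -m jog '[[[-1,0,0,0,0],[-1,0,0,0,0],[-1,0,0,0,0],[-1,0,0,0,0],[-1,0,0,0,0]]]' 30
python3 -m jog '[[[-1,0,0,-0.03,0],[-1,0,0,-0.07,0],[-1,0,0,-0.11,0],[-1,0,0,-0.15,0],[-1,0,0,-0.15,0]]]' 30
python3 -c "
from h import *
d(475.3,-18.7,165,-13)"
```

```text
time: 20.12
tool_pos: [0.5829, 0.2261, 0.0147]
tool_rot: [3.141, -0.003, 0.242]
contact_force: [-0.4, -1.7, 6.3]
opening: 0.0597
grip_force: 30.0
time: 20.53
tool_pos: [0.5856, 0.2272, 0.1723]
tool_rot: [-3.141, -0.015, 0.242]
contact_force: [1.8, 0.9, -1.4]
opening: 0.0596
grip_force: 30.0
shift [-0.1662  0.2122  0.0047] turn 0.4693 | t 20.5 q6 1.58
```

```bash
python3 -m jog '[[[-1,-0.083,0.106,0,0],[-1,-0.083,0.106,0,0],[-1,-0.083,0.106,0,0],[-1,-0.083,0.106,0,0],[-1,-0.083,0.106,0,0]]]' >/dev/null
python3 -m jog '[[[-1,-0.083,0.106,0,0.469],[-1,-0.083,0.106,0,0.469],[-1,-0.083,0.106,0,0.469],[-1,-0.083,0.106,0,0.469],[-1,-0.083,0.106,0,0.469]]]' >/dev/null
python3 -m jog '[[[-1,0,0,0.015,0],[-1,0,0,0.03,0],[-1,0,0,0.03,0],[-1,0,0,0.03,0],[-1,0,0,0.03,0]]]'
python3 -c "
from h import *
d(476.4,-18.9,118.7,-13)"
```

```text
time: 21.78
tool_pos: [0.4724, -0.0188, 0.1334]
tool_rot: [-3.141, -0.001, -0.225]
contact_force: [1.0, 0.3, -1.7]
opening: 0.0597
grip_force: 30.0
shift [ 0.0039 -0.0008  0.0147] turn 0.0023 | t 21.8 q6 1.59
```

```bash
python3 -m jog '[[[-1,0.004,-0.001,0.004,0.002],[-1,0.004,-0.001,0.008,0.002],[-1,0.004,-0.001,0.012,0.002],[-1,0.004,-0.001,0.0155,0.002],[-1,0.004,-0.001,0.0155,0.002]]]'
python3 -m jog '[[[0.6,0,0,0,0],[1,0,0,0,0],[1,0,0,0,0],[1,0,0,0,0]]]'|head -2
python3 -m jog '[[[1,0,0,-0.03,0],[1,0,0,-0.07,0],[1,0,0,-0.1,0],[1,0,0,-0.1,0],[1,0,0,-0.1,0]]]' >/dev/null
python3 -c "
from h import *
d(532,357,200,-6)"
```

```text
time: 22.2
tool_pos: [0.476, -0.0195, 0.1182]
tool_rot: [-3.141, -0.001, -0.229]
contact_force: [-1.8, 1.9, 7.4]
opening: 0.0599
grip_force: 30.0
time: 22.53
tool_pos: [0.4756, -0.0196, 0.1173]
shift [-0.0314 -0.3795  0.0187] turn -0.1241 | t 22.9 q6 1.6
```

```bash
python3 -m jog '[[[1,-0.016,-0.19,0.01,0],[1,-0.016,-0.19,0.01,0],[1,-0.016,-0.19,0.01,0],[1,-0.016,-0.19,0.01,0],[1,-0.016,-0.19,0.01,0]]]' >/dev/null
python3 -m jog '[[[1,-0.016,-0.19,0.01,-0.124],[1,-0.016,-0.19,0.01,-0.124],[1,-0.016,-0.19,0.01,-0.124],[1,-0.016,-0.19,0.01,-0.124],[1,-0.016,-0.19,0.01,-0.124]]]' >/dev/null
python3 -m jog '[[[1,0,0,0,0],[1,0,0,0,0],[1,0,0,0,0]]]'|head -3
python3 - <<'E'
from h import *
v=shot("wrist","w7");b=boxes(v,'blue',.032,2000,7);print(b)
for k in b:
    if abs(k[3]-108)<5: d(*k[:2],15,k[2])
t=shot("top","t7");print(plate(t,250,330));print(boxes(t,'blue',.130,120))
cv2.imwrite("pics/t7c.png",cv2.resize(t[0][170:270,240:340],None,fx=5,fy=5,interpolation=cv2.INTER_CUBIC))
E
```

```text
time: 24.03
tool_pos: [0.53, 0.3568, 0.1957]
tool_rot: [3.139, 0.002, -0.105]
[[465.9 344.6  83.5  58.   53.  295.6 261.1]
 [610.7 348.7  -6.2 107.8  57.8 277.1  98.8]]
shift [ 0.081  -0.0011  0.1813] turn 0.0025 | t 24.1 q6 2.15
px (263, 190, 46, 58)
[471.7 -16.1 -13.3 171.6 120.5]
[[471.3 -17.4 -12.5 107.1  56.7 287.2 212.2]]
```

View pics/t7c.png

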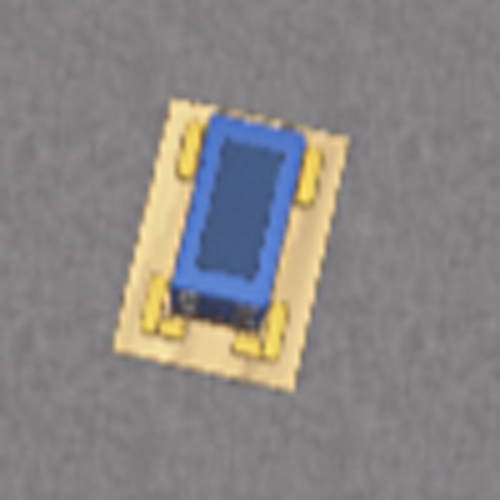

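```bash
python3 -m jog '[[[1,0.081,-0.001,0.03,0.0025],[1,0.081,-0.001,0.03,0.0025],[1,0.081,-0.001,0.07,0.0025],[1,0.081,-0.001,0.11,0.0025],[1,0.081,-0.001,0.149,0.0025]]]' >/dev/null
python3 -m jog '[[[1,0,0,0.025,0],[0,0,0,0.034,0],[-1,0,0,0.034,0],[-1,0,0,0.034,0],[-1,0,0,0.034,0]]]' 30 >/dev/null
python3 -m jog '[[[-1,0,0,0,0],[-1,0,0,0,0],[-1,0,0,0,0],[-1,0,0,0,0],[-1,0,0,0,0]]]' 30
python3 -m jog '[[[-1,0,0,-0.03,0],[-1,0,0,-0.07,0],[-1,0,0,-0.11,0],[-1,0,0,-0.15,0],[-1,0,0,-0.18,0]]]' 30
python3 -c "
from h import *
d(475.3,-18.7,195,-13)"
```

```text
time: 25.38
tool_pos: [0.6127, 0.3505, 0.0172]
tool_rot: [-3.14, -0.004, -0.107]
contact_force: [0.1, -2.2, 6.9]
opening: 0.0599
grip_force: 30.0
time: 25.8
tool_pos: [0.6117, 0.3507, 0.1991]
tool_rot: [-3.139, -0.004, -0.107]
contact_force: [1.0, -0.3, -1.4]
opening: 0.0598
grip_force: 30.0
shift [-0.0962  0.3819  0.0028] turn 0.1199 | t 25.8 q6 2.09
```

```bash
python3 -m jog '[[[-1,-0.048,0.191,0,0],[-1,-0.048,0.191,0,0],[-1,-0.048,0.191,0,0],[-1,-0.048,0.191,0,0],[-1,-0.048,0.191,0,0]]]' >/dev/null
python3 -m jog '[[[-1,-0.047,0.191,0,0.12],[-1,-0.047,0.191,0,0.12],[-1,-0.047,0.191,0,0.12],[-1,-0.047,0.191,0,0.12],[-1,-0.047,0.191,0,0.12]]]' >/dev/null
python3 -m jog '[[[-1,0,0,0.012,0],[-1,0,0,0.025,0],[-1,0,0,0.025,0],[-1,0,0,0.025,0],[-1,0,0,0.025,0]]]'
python3 -c "
from h import *
d(477,-19.1,153.2,-13)"
```

```text
time: 27.05
tool_pos: [0.4763, -0.019, 0.1702]
tool_rot: [-3.142, -0.001, -0.227]
contact_force: [0.3, 0.8, -2.1]
opening: 0.0598
grip_force: 30.0
shift [ 0.0007 -0.0001  0.017 ] turn 0.0003 | t 27.1 q6 1.6
```

```bash
python3 -m jog '[[[-1,0.001,0,0.005,0],[-1,0.001,0,0.01,0],[-1,0.001,0,0.014,0],[-1,0.001,0,0.0175,0],[-1,0.001,0,0.0175,0]]]'
python3 -m jog '[[[0.6,0,0,0,0],[1,0,0,0,0],[1,0,0,0,0],[1,0,0,0,0]]]'|head -2
python3 -m jog '[[[1,0,0,-0.03,0],[1,0,0,-0.06,0],[1,0,0,-0.06,0],[1,0,0,-0.06,0]]]' >/dev/null
python3 -c "
from h import *
d(355,360,200,-8)"
```

```text
time: 27.47
tool_pos: [0.477, -0.0193, 0.1528]
tool_rot: [3.142, -0.001, -0.227]
contact_force: [-3.5, 0.7, 8.6]
opening: 0.06
grip_force: 30.0
time: 27.8
tool_pos: [0.477, -0.0195, 0.1518]
shift [-0.2053 -0.3423  0.0124] turn -0.0876 | t 28.1 q6 1.6
```

```bash
python3 -m jog '[[[1,-0.1,-0.171,0,0],[1,-0.1,-0.171,0,0],[1,-0.1,-0.171,0,0],[1,-0.1,-0.171,0,0],[1,-0.1,-0.171,0,0]]]' >/dev/null
python3 -m jog '[[[1,-0.105,-0.171,0.01,-0.088],[1,-0.105,-0.171,0.01,-0.088],[1,-0.105,-0.171,0.01,-0.088],[1,-0.105,-0.171,0.01,-0.088],[1,-0.105,-0.171,0.01,-0.088]]]' >/dev/null
python3 -m jog '[[[1,0,0,0,0],[1,0,0,0,0],[1,0,0,0,0]]]'|head -3
python3 - <<'E'
from h import *
v=shot("wrist","w8");b=boxes(v,'blue',.032,2000,7);print(b)
for k in b:
    if abs(k[3]-108)<5: d(*k[:2],15,k[2])
print(boxes(v,'orange',.032,1500,25))
E
```

```text
time: 29.22
tool_pos: [0.3538, 0.3592, 0.2008]
tool_rot: [3.14, 0.001, -0.139]
[[429.  349.7  -8.  107.3  58.1 276.5 106.1]]
shift [ 0.0754 -0.0017  0.186 ] turn -0.0003 | t 29.3 q6 2.35
[[454.7 232.7 -14.7  91.4  62.2 413.   60.3]]
```

```bash
python3 -m jog '[[[1,0.0755,-0.002,0.03,0],[1,0.0755,-0.002,0.03,0],[1,0.0755,-0.002,0.07,0],[1,0.0755,-0.002,0.11,0],[1,0.0755,-0.002,0.15,0]]]' >/dev/null
python3 -m jog '[[[1,0,0,0.03,0],[0,0,0,0.038,0],[-1,0,0,0.038,0],[-1,0,0,0.038,0],[-1,0,0,0.038,0]]]' 30 >/dev/null
python3 -m jog '[[[-1,0,0,0,0],[-1,0,0,0,0],[-1,0,0,0,0],[-1,0,0,0,0],[-1,0,0,0,0]]]' 30
python3 -m jog '[[[-1,0,0,-0.03,0],[-1,0,0,-0.07,0],[-1,0,0,-0.11,0],[-1,0,0,-0.15,0],[-1,0,0,-0.19,0]]]' 30 >/dev/null
python3 -m jog '[[[-1,0,0,-0.02,0],[-1,0,0,-0.02,0]]]' 30
python3 -c "
from h import *
d(475.3,-18.7,226,-13)"
```

```text
time: 30.52
tool_pos: [0.4304, 0.3517, 0.016]
tool_rot: [-3.14, -0.003, -0.139]
contact_force: [0.6, -2.9, 7.3]
opening: 0.0595
grip_force: 30.0
time: 31.1
tool_pos: [0.4311, 0.3528, 0.2304]
tool_rot: [-3.134, -0.009, -0.139]
contact_force: [0.1, 0.8, -2.7]
opening: 0.0593
grip_force: 30.0
shift [0.0951 0.3619 0.0025] turn 0.0881 | t 31.1 q6 2.26
```

```bash
python3 -m jog '[[[-1,0.048,0.181,0,0],[-1,0.048,0.181,0,0],[-1,0.048,0.181,0,0],[-1,0.048,0.181,0,0],[-1,0.048,0.181,0,0]]]' >/dev/null
python3 -m jog '[[[-1,0.048,0.181,0,0.088],[-1,0.048,0.181,0,0.088],[-1,0.048,0.181,0,0.088],[-1,0.048,0.181,0,0.088],[-1,0.048,0.181,0,0.088]]]' >/dev/null
python3 -m jog '[[[-1,0,0,0.012,0],[-1,0,0,0.024,0],[-1,0,0,0.024,0],[-1,0,0,0.024,0],[-1,0,0,0.024,0]]]'
python3 -c "
from h import *
d(476.4,-18.9,184,-13)"
```

```text
time: 32.35
tool_pos: [0.474, -0.0201, 0.2]
tool_rot: [3.142, 0.0, -0.227]
contact_force: [0.1, 0.9, -2.5]
opening: 0.0602
grip_force: 30.0
shift [ 0.002  -0.0017  0.016 ] turn 0.0002 | t 32.4 q6 1.59
```

```bash
python3 -m jog '[[[-1,0.002,-0.0017,0.005,0],[-1,0.002,-0.0017,0.009,0],[-1,0.002,-0.0017,0.013,0],[-1,0.002,-0.0017,0.0165,0],[-1,0.002,-0.0017,0.0165,0]]]'
python3 -m jog '[[[0.6,0,0,0,0],[1,0,0,0,0],[1,0,0,0,0],[1,0,0,0,0]]]'|head -2
python3 -m jog '[[[1,0,0,-0.03,0],[1,0,0,-0.05,0],[1,0,0,-0.05,0],[1,0,0,-0.05,0]]]' >/dev/null
python3 -c "
from h import *
d(360,245,200,-15)"
```

```text
time: 32.77
tool_pos: [0.4766, -0.0191, 0.1838]
tool_rot: [3.142, -0.001, -0.227]
contact_force: [-0.8, 1.2, 2.7]
opening: 0.0596
grip_force: 30.0
time: 33.1
tool_pos: [0.4765, -0.0193, 0.1834]
shift [-0.1736 -0.2312  0.0338] turn 0.0345 | t 33.4 q6 1.6
```

```bash
python3 -m jog '[[[1,-0.087,-0.116,0,0],[1,-0.087,-0.116,0,0],[1,-0.087,-0.116,0,0],[1,-0.087,-0.116,0,0],[1,-0.087,-0.116,0,0]]]' >/dev/null
python3 -m jog '[[[1,-0.087,-0.115,0.03,0.035],[1,-0.087,-0.115,0.03,0.035],[1,-0.087,-0.115,0.03,0.035],[1,-0.087,-0.115,0.03,0.035],[1,-0.087,-0.115,0.03,0.035]]]' >/dev/null
python3 -m jog '[[[1,0,0,0,0],[1,0,0,0,0],[1,0,0,0,0]]]'|head -3
python3 - <<'E'
from h import *
v=shot("wrist","w9");b=boxes(v,'orange',.032,2000,25);print(b)
for k in b:
    if abs(k[3]-108)<5: d(*k[:2],15,k[2])
t=shot("top","t9");print(boxes(t,'blue',.196,120)[:1])
E
```

```text
time: 34.52
tool_pos: [0.3596, 0.244, 0.2033]
tool_rot: [3.141, -0.0, -0.264]
[[465.3 226.5 -15.1 107.2  56.8 264.3  64.4]]
shift [ 0.1065 -0.0107  0.1884] turn -0.0005 | t 34.6 q6 2.25
[[471.7 -16.2 -14.  107.9  56.6 287.7 208.1]]
```

View pics/w9.png

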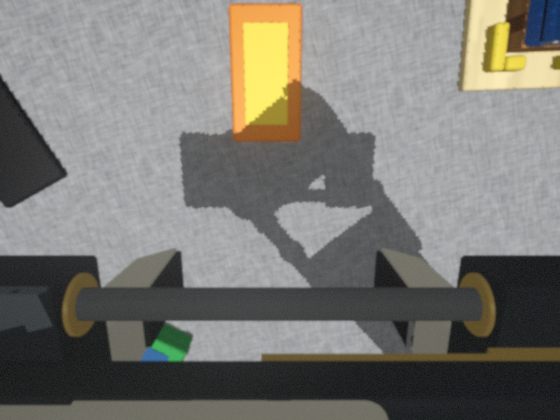

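```bash
python3 -m jog '[[[1,0.1065,-0.011,0.02,0],[1,0.1065,-0.011,0.02,0],[1,0.1065,-0.011,0.06,0],[1,0.1065,-0.011,0.1,0],[1,0.1065,-0.011,0.14,0]]]' >/dev/null
python3 -m jog '[[[1,0,0,0.03,0],[1,0,0,0.05,0],[-1,0,0,0.05,0],[-1,0,0,0.05,0],[-1,0,0,0.05,0]]]' 30 
python3 -m jog '[[[-1,0,0,0,0],[-1,0,0,0,0],[-1,0,0,0,0],[-1,0,0,0,0],[-1,0,0,0,0]]]' 30
python3 -m jog '[[[-1,0,0,-0.03,0],[-1,0,0,-0.07,0],[-1,0,0,-0.11,0],[-1,0,0,-0.15,0],[-1,0,0,-0.19,0]]]' 30 >/dev/null
python3 -m jog '[[[-1,0,0,-0.04,0],[-1,0,0,-0.05,0],[-1,0,0,-0.05,0]]]' 30
python3 -c "
from h import *
d(475.3,-18.7,255,-13)"
```

```text
time: 35.45
tool_pos: [0.4659, 0.2279, 0.02]
tool_rot: [-3.14, -0.002, -0.263]
contact_force: [-0.7, 0.1, 1.3]
opening: 0.0762
grip_force: 0.0
time: 35.87
tool_pos: [0.4655, 0.228, 0.0202]
tool_rot: [-3.141, -0.002, -0.262]
contact_force: [-0.9, -3.2, 7.6]
opening: 0.0598
grip_force: 30.0
time: 36.53
tool_pos: [0.4658, 0.2286, 0.2622]
tool_rot: [-3.137, -0.006, -0.262]
contact_force: [-0.7, 0.9, -3.8]
opening: 0.0599
grip_force: 30.0
shift [0.0732 0.2364 0.0067] turn -0.0351 | t 36.5 q6 2.14
```

```bash
python3 -m jog '[[[-1,0.036,0.118,0,0],[-1,0.036,0.118,0,0],[-1,0.036,0.118,0,0],[-1,0.036,0.118,0,0]]]' >/dev/null
python3 -m jog '[[[-1,0.037,0.118,0,-0.035],[-1,0.037,0.118,0,-0.035],[-1,0.037,0.118,0,-0.035],[-1,0.037,0.118,0,-0.035],[-1,0.037,0.118,0,-0.035]]]' >/dev/null
python3 -m jog '[[[-1,0,0,0.01,0],[-1,0,0,0.02,0],[-1,0,0,0.02,0],[-1,0,0,0.02,0],[-1,0,0,0.02,0]]]'
python3 -c "
from h import *
d(475,-18.6,220.2,-13)"
```

```text
time: 37.7
tool_pos: [0.4738, -0.0179, 0.2385]
tool_rot: [-3.141, 0.001, -0.226]
contact_force: [0.4, -0.2, -3.0]
opening: 0.0599
grip_force: 30.0
shift [0.0014 0.0004 0.0183] turn 0.0009 | t 37.7 q6 1.6
```

```bash
python3 -m jog '[[[-1,0.0014,0.0004,0.005,0],[-1,0.0014,0.0004,0.01,0],[-1,0.0014,0.0004,0.015,0],[-1,0.0014,0.0004,0.019,0],[-1,0.0014,0.0004,0.019,0]]]'
python3 -m jog '[[[0.6,0,0,0,0],[1,0,0,0,0],[1,0,0,0,0],[1,0,0,0,0]]]'|head -2
python3 -m jog '[[[1,0,0,-0.03,0],[1,0,0,-0.05,0],[1,0,0,-0.05,0],[1,0,0,-0.05,0]]]' >/dev/null
python3 -c "
from h import *
d(511,-215,200,-13)"
```

```text
time: 38.12
tool_pos: [0.4753, -0.0195, 0.22]
tool_rot: [3.142, -0.001, -0.227]
contact_force: [-2.1, 0.8, 4.9]
opening: 0.0597
grip_force: 30.0
time: 38.45
tool_pos: [0.4752, -0.0196, 0.2197]
shift [0.0782 0.1824 0.0706] turn -0.0004 | t 38.8 q6 1.6
```

```bash
python3 -m jog '[[[1,0.03,0.08,0,0],[1,0.05,0.12,0,0],[1,0.078,0.182,0,0],[1,0.078,0.182,0,0],[1,0.078,0.182,0.01,0]]]' >/dev/null
python3 -m jog '[[[1,0,0,0.04,0],[1,0,0,0.06,0],[1,0,0,0.06,0],[1,0,0,0.06,0],[1,0,0,0.06,0]]]'|head -3
python3 - <<'E'
from h import *
v=shot("wrist","w10");g=cv2.GaussianBlur(cv2.cvtColor(v[0],cv2.COLOR_BGR2GRAY),(5,5),0)
c=cv2.HoughCircles(g[:250],cv2.HOUGH_GRADIENT,1,40,param1=100,param2=20,minRadius=25,maxRadius=45);print(c)
t=shot("top","t10");print(boxes(t,'orange',.23,60,9)[:3])
E
```

```text
time: 39.62
tool_pos: [0.5107, -0.2144, 0.2006]
tool_rot: [3.141, -0.001, -0.227]
[[[280.5 107.5  32. ]]]
[]
```

View pics/w10.png

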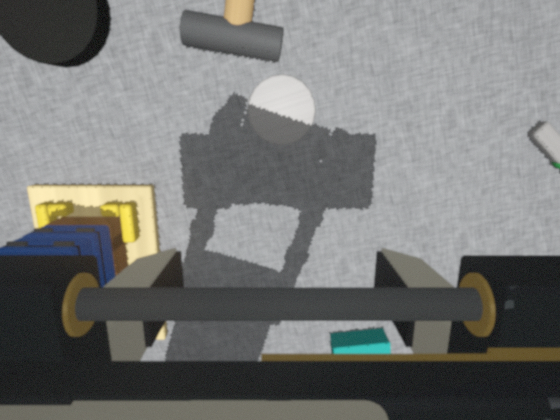

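Run:
```python
from h import *
s=robot.observe()
v=shot("wrist");p=cast(v,[281,109],.024)[0]*1000;print(p,"width",np.ptp(cast(v,[[247,109],[315,109]],.024),axis=0)*1000);d(p[0],p[1],12,-13)
t=shot("top");hs=cv2.cvtColor(t[0],cv2.COLOR_BGR2HSV);print(hs[200:225:6,288].tolist());cv2.imwrite("pics/t10c.png",cv2.resize(t[0][170:270,240:340],None,fx=5,fy=5,interpolation=cv2.INTER_CUBIC))
```

```text
[ 585.65403119 -234.31818058] width [13.41711553 58.1368201 ]
shift [0.0766 0.0024 0.1897] turn 0.0004 | t 39.8 q6 1.26
[[24, 145, 236], [24, 143, 237], [24, 144, 237], [25, 143, 237], [11, 160, 236]]
```

View pics/t10c.png

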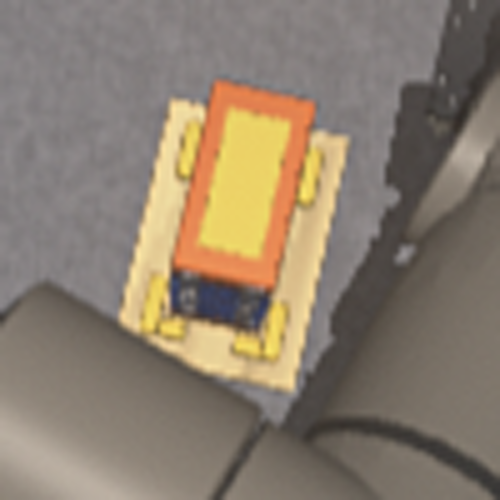

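```bash
python3 -m jog '[[[1,0.0765,0.0025,0.02,0],[1,0.0765,0.0025,0.02,0],[1,0.0765,0.0025,0.06,0],[1,0.0765,0.0025,0.1,0],[1,0.0765,0.0025,0.14,0]]]' >/dev/null
python3 -m jog '[[[1,0,0,0.03,0],[1,0,0,0.051,0],[-1,0,0,0.051,0],[-1,0,0,0.051,0],[-1,0,0,0.051,0]]]' 40 
python3 -m jog '[[[-1,0,0,0,0],[-1,0,0,0,0],[-1,0,0,0,0],[-1,0,0,0,0],[-1,0,0,0,0]]]' 40
python3 - <<'E'
from h import *
v=shot("top");print(cast(v,[289.1,206.7],.232),cast(v,[[223.5,182]],.232)[:0])
q=np.array([[215,82],[315,102],[277,285],[175,265]])/5+[240,170];print(rect(cast(v,q,.232)))
E
```

```text
time: 40.65
tool_pos: [0.5848, -0.2342, 0.0096]
tool_rot: [3.141, -0.002, -0.227]
contact_force: [-0.2, -0.4, -0.4]
opening: 0.0764
grip_force: 0.0
time: 41.07
tool_pos: [0.5844, -0.2341, 0.009]
tool_rot: [3.142, -0.001, -0.227]
contact_force: [0.3, 0.5, 2.9]
opening: 0.0594
grip_force: 40.0
[[ 0.46855465 -0.01896871]] []
[468.8 -18.9 -12.1 107.1  57.6]
```

```bash
python3 -m jog '[[[-1,0,0,-0.03,0],[-1,0,0,-0.07,0],[-1,0,0,-0.11,0],[-1,0,0,-0.15,0],[-1,0,0,-0.19,0]]]' 40 >/dev/null
python3 -m jog '[[[-1,0,0,-0.04,0],[-1,0,0,-0.07,0],[-1,0,0,-0.08,0],[-1,0,0,-0.08,0]]]' 40
python3 -c "
from h import *
d(474.1,-18.4,270,-13)"
```

```text
time: 41.87
tool_pos: [0.5847, -0.2345, 0.2806]
tool_rot: [3.14, -0.004, -0.227]
contact_force: [0.6, -0.4, -6.1]
opening: 0.0587
grip_force: 40.0
shift [-0.1565 -0.1856  0.0097] turn -0.0004 | t 41.9 q6 1.3
```

```bash
python3 -m jog '[[[-1,-0.078,-0.093,0,0],[-1,-0.078,-0.093,0,0],[-1,-0.078,-0.093,0,0],[-1,-0.078,-0.093,0,0]]]' >/dev/null
python3 -m jog '[[[-1,-0.0785,-0.0925,0,0],[-1,-0.0785,-0.0925,0,0],[-1,-0.0785,-0.0925,0,0],[-1,-0.0785,-0.0925,0,0]]]' >/dev/null
python3 -m jog '[[[-1,0,0,0.01,0],[-1,0,0,0.02,0],[-1,0,0,0.02,0],[-1,0,0,0.02,0],[-1,0,0,0.02,0]]]'
python3 -c "
from h import *
d(474.1,-18.4,241,-13)"
```

```text
time: 42.95
tool_pos: [0.4732, -0.0183, 0.2577]
tool_rot: [3.141, 0.002, -0.228]
contact_force: [0.0, -0.7, -4.4]
opening: 0.059
grip_force: 40.0
shift [ 0.0009 -0.0001  0.0167] turn -0.0007 | t 43.0 q6 1.6
```

```bash
python3 -m jog '[[[-1,0.001,0,0.005,0],[-1,0.001,0,0.01,0],[-1,0.001,0,0.014,0],[-1,0.001,0,0.017,0],[-1,0.001,0,0.017,0]]]'
```

```text
time: 43.37
tool_pos: [0.4743, -0.0184, 0.2413]
tool_rot: [3.142, 0.0, -0.227]
contact_force: [0.2, 0.6, -4.4]
opening: 0.0591
grip_force: 40.0
```

```bash
python3 -m jog '[[[-1,0,0,0.001,0],[-1,0,0,0.0015,0],[-1,0,0,0.0015,0]]]'
```

```text
time: 43.62
tool_pos: [0.4745, -0.0183, 0.2409]
tool_rot: [3.141, -0.001, -0.227]
contact_force: [-2.3, 0.2, 3.3]
opening: 0.0589
grip_force: 40.0
```

Seated. Release, rise, move clear and check.

```bash
python3 -m jog '[[[0.6,0,0,0,0],[1,0,0,0,0],[1,0,0,0,0],[1,0,0,0,0],[1,0,0,0,0]]]'|head -2
python3 -m jog '[[[1,0,0,-0.02,0],[1,0,0,-0.05,0],[1,0,0,-0.07,0],[1,0,0,-0.07,0]]]' >/dev/null
python3 -m jog '[[[1,-0.03,0.04,0,0],[1,-0.03,0.08,0,0],[1,-0.03,0.12,0,0],[1,-0.03,0.16,0,0],[1,-0.03,0.19,0,0]]]' >/dev/null
python3 -m jog '[[[1,0,0.04,0,0],[1,0,0.08,0,0],[1,0,0.1,0,0],[1,0,0.1,0,0]]]'|head -3
python3 - <<'E'
from h import *
t=shot("top","t11");s=shot("scene","s11")
a=cv2.resize(t[0][160:280,230:350],(400,400),interpolation=cv2.INTER_CUBIC);b=cv2.resize(s[0][80:280,170:370],(400,400),interpolation=cv2.INTER_CUBIC)
cv2.imwrite("pics/f11.png",np.hstack([a,b]))
hs=cv2.cvtColor(t[0],cv2.COLOR_BGR2HSV)[180:240,265:310]
for nm,lo,hi,z in(("orange/yellow face",(3,110,225),(27,255,255),.232),):
    m=np.zeros(t[0].shape[:2],np.uint8);m[180:240,265:310]=cv2.inRange(hs,np.array(lo),np.array(hi))
    k=max(cv2.findContours(m,cv2.RETR_EXTERNAL,cv2.CHAIN_APPROX_NONE)[0],key=cv2.contourArea);print(nm,rect(cast(t,k[:,0],z)))
m=np.zeros(t[0].shape[:2],np.uint8);m[195:225,275:305]=cv2.inRange(hs[15:45,10:40],np.array((0,0,120)),np.array((180,50,255)))
k=max(cv2.findContours(m,cv2.RETR_EXTERNAL,cv2.CHAIN_APPROX_NONE)[0],key=cv2.contourArea);print("disc",rect(cast(t,k[:,0],.256)))
E
```

```text
time: 44.03
tool_pos: [0.4746, -0.0183, 0.2401]
time: 45.12
tool_pos: [0.3786, -0.2978, 0.309]
tool_rot: [3.141, 0.001, -0.232]
orange/yellow face [435.7  -9.1  78.5  55.1  35.4]
disc [470.3 -16.5  90.   57.7  53.1]
```

View pics/f11.png

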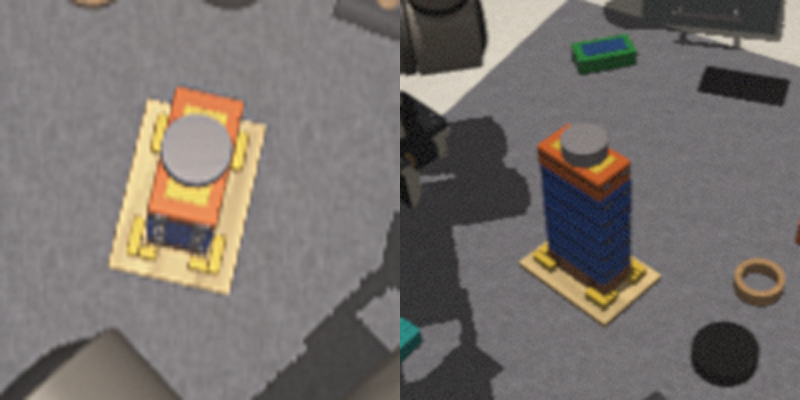

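The disc sits about 1 mm from the pocket centre as the top camera sees it, and both views show a straight column of pad, five blue cases, orange case and disc.

```bash
python3 -c "
from cell import robot
print(robot.hand_in())"
```

```text
the job is handed in; nothing more can be done
None
```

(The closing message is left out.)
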